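# Load the power chassis and dowel its cover on

## Task

Swing the blue retaining bar of the aluminium chassis fully open, then stand every black module that is there upright and crosswise in the chassis channel between the guide rails, in one row pushed up tight against one another and against the yellow-marked end wall. Next lower the cover plate slowly and level over both dowel pins until it lies flush on the end walls, let go of it, and swing the bar back fully over the cover to its stop. Leave the orange block, the tools and the other things on the bench where they are.

Things in the scene. Friction and masses are not known exactly. Their poses are not given: they have to be found in the camera images.
- frame: open aluminium chassis fixed to the bench. Origin: centre of its underside; x along its length to the yellow-marked end wall, y across, z up. Base 220 (x) x 100 (y) x 8 mm; at each end a wall 20 mm thick, 100 mm wide, inner faces at x = +-90 mm, tops at z = 56 mm; sides open. The seated cover has its origin at x = 0, y = 0, z = 56 mm, its x along the chassis x, either way round
- row_stop (a point): middle of the foot of the yellow-marked wall's inner face (chassis x = +90, y = 0, z = 8 mm = channel floor). The row starts here and runs to -x, each module's y along the chassis y. Two guide rails along x: inner faces at y = +-27 mm, 4 mm thick, tops at z = 13 mm
- pin_far (a point): tip of the dowel pin on the yellow-marked wall (chassis x = +98, y = 0, z = 72 mm): 10 mm in diameter, 16 mm tall, its upper 6 mm tapering to 4 mm
- pin_near (a point): tip of the like pin on the other end wall (chassis x = -98, y = 0, z = 72 mm)
- pivot (a point): the bar's upright pivot axis, at the bar's underside (chassis x = -128, y = +38, z = 65 mm), on a post 18 mm thick outside the unmarked end wall; the bar's hub there reaches to 78 mm
- bar (a joint): angle of the blue bar about its pivot (rad): 0 = closed against its stop, over the cover's place, parallel to the chassis x; grows as the free end swings towards chassis +y, to the open stop at 1.45. Bar 18 mm wide, 8 thick, underside 65 mm above the bench (3 mm clear of a seated cover). Friction about 0.7 N at the free end; it stays where left
- bar_knob (a point): centre of the top of the red upright knob on the bar's free end: 16 mm in diameter, from 73 to 103 mm above the bench, 188 mm from the pivot axis
- cover: loose aluminium cover plate 220 (x) x 100 (y) x 6 mm, about 0.36 kg, lying flat on the bench at the start, with a 12 mm through hole at x = +-98 mm, y = 0 for the pins, and a black grab handle upright in the middle: 60 (x) x 14 (y) mm, from z = 6 to 38 mm. Origin: centre of its underside, z up; it fits either way round
- module1: black power module, a solid block 32 (its x) x 48 (its y) x 36 mm tall with a white stripe and two brass contacts on top, about 0.1 kg, standing loose on the bench; two to four of the four modules are present. Origin: centre of its underside, z up
- module2: black power module, a solid block 32 (its x) x 48 (its y) x 36 mm tall with a white stripe and two brass contacts on top, about 0.1 kg, standing loose on the bench; two to four of the four modules are present. Origin: centre of its underside, z up
- module3: black power module, a solid block 32 (its x) x 48 (its y) x 36 mm tall with a white stripe and two brass contacts on top, about 0.1 kg, standing loose on the bench; two to four of the four modules are present. Origin: centre of its underside, z up
- module4: black power module, a solid block 32 (its x) x 48 (its y) x 36 mm tall with a white stripe and two brass contacts on top, about 0.1 kg, standing loose on the bench; two to four of the four modules are present. Origin: centre of its underside, z up
- spare: orange block of the modules' size, not to be loaded; leave it where it is. Origin: centre of its underside
- screwdriver: red screwdriver lying loose; leave alone
- wrench: steel wrench lying loose; leave alone
- tape: roll of pale tape, 100 mm in diameter, 24 mm high; leave alone
- mug: white mug, 80 mm in diameter, 90 mm tall; leave alone
- tin: small round tin with a brass lid, 48 mm in diameter, 35 mm tall; leave alone
- pliers: red-handled pliers lying loose; leave alone

How it is judged:
By the outcome, as a careful person would: the job done as asked, in the order asked, and still so for the second after the job is handed in, with the robot touching nothing.
Of module1, module2, module3, module4 only 2 to 4 are there at a start; the rules pass over those that are not, and their reading is None.
At some moment in a run one of module1, module2, module3, module4, cover may be knocked a few centimetres aside while the robot is not near it.
Once in a run the grip may slacken for a moment while it holds something.
It also fails if it takes over 210 s, if anything falls off the work surface, if the arm or the gripper's body presses on something with over 40 N, if the wrist force passes 120 N, or if a joint passes its speed limit or range.

## Robot

A 6-joint arm with a two-finger parallel gripper is mounted at the origin on the work surface. World frame = base frame: x ahead of the robot, y to its left, z up, the work surface at z = 0. Lengths are in mm, angles in rad, forces in N, time in s.
With the tool pointing down it reaches from about 300 to 850 mm from the base axis. Payload 5.4 kg.
Tool frame: the origin (TCP) lies on the front face of the gripper's body, between the roots of the fingers; the fingertips stand 73 mm ahead of it and the grasp point (between the pads) lies 54 mm ahead of it (env.grasp_offset is the distance from the TCP to the grasp point, in mm); z points along the fingers, y is the line along which they close (so a half turn about z gives the same grasp; the last joint's range is limited). The gripper opens to 85 mm and grips with 20 to 120 N. Pads are 22 mm wide; open, the fingers measure 114 mm over their backs; the gripper's body (76 mm by 85 mm) begins 54 mm behind the grasp point. The pads swing forward as they close: fully open they stand 13 mm farther back than shut.
Start: joints at [-1.494, 0.158, 1.597, -0, 1.386, -0.21], TCP at [162.635, -551.504, 303.899] pointing down, gripper open.
Joint ranges: [-2.91, 2.91], [-0.94, 2.29], [0.18, 2.7], [-1.29, 4.43], [0.17, 2.64], [-3, 3]. Speed limits (rad/s): [2.57, 2.57, 3.14, 3.14, 3.14, 3.14].

## Interface

Orientations are given as a rotation vector (axis times angle).
In Python, from rig import env gives the robot as it stands.
- The arm moves only by the tool arm_command, never from a script. Its argument "steps" is a list that holds one entry, the list of rows, each a list of 7 numbers: the closure, from 0 (fully open) to 1 (shut), then the shift along the tool's x, y, z scaled (see below), then the turn, a rotation vector about the tool's x, y, z scaled (see below). In form: [[[hand, tx, ty, tz, rx, ry, rz], ...]]. A call has 1 to 20 rows; each row is the pose to reach, as a shift and turn from the pose commanded when the call began, along the tool's axes at that moment, turning the shorter way round; what a row does not reach only later rows make up. The controller multiplies each number of a shift by 200 mm and each number of a turn by pi rad. A row lasts 1/8 s, in which the tool goes at most 62.5 mm and 10.7 degrees, less where a joint would pass 70% of its speed; a pose out of reach is approached as far as the arm can. A call with a number of a shift or a turn outside -1 to 1 is refused whole. A call with a gripper value outside its range is refused whole. The fingers move at their own pace and stop on an object; "newtons" is the grip in N (left out, the last holds). Time passes only in rows, so rows that repeat a pose let the fingers close. It gives the time, the measured TCP pose, the force, the opening and the grip force at its end, in the units of the state.
- env.get_obs(): the state, without advancing time (a new reading comes with each control period).
- env.get_image(name): name is "scene" or "top" or "wrist"; returns the picture (420x560x3 uint8, red, green, blue); there is no depth.
- env.camera_info(name): a dict with "vertical_fov" (degrees; the focal length in pixels is half the picture's height over the tangent of half this angle, whatever the lens; pixels are square), "cx", "cy" (the principal point, pixels), "rvec" (rotation vector, rad) and "tvec" (3), from world to camera coordinates, as OpenCV has them. Camera axes: x right, y down, z forward; pixel columns grow to the right and rows downward; lengths in mm; the calibration is good to about 2 mm. A picture is of the moment at which its call begins: read the wrist's pose just before it. camera_info takes no time and is no camera call; for the wrist camera it gives the pose at the moment of the call.
- env.job_done(): hands the job in; it is judged then, once.
The state is a dict: "clock": time; "joint_positions": joint angles; "joint_vel": joint speeds; "effort": joint torques, N m; "eef_pos": TCP position; "tcp_rot": TCP orientation; "wrist_force": force on the tool from outside, world axes, zero at the start; "moment": the same for the moment, N m; "grip_width": opening from 0.0 (shut) to 1.0 (fully open); "grasp_force": force on a finger pad.
Only numpy, scipy, OpenCV 4.12 (cv2) and the standard library are available. Lean on these libraries where they do the work, as an engineer would, in place of code of your own. Each camera call takes 0.05 s, during which the arm holds its last target. There are 200 camera calls.

## Working session

There is one attempt and no reset: what is moved stays moved. The work goes in short steps, Python scripts to look and compute and a tool call to move; the robot and the scene stay as the last step left them, time stands still between calls to the robot, and variables do not carry over. Pictures are saved under pics/ and viewed, at most 14 in all, crops included, and the job is handed in when it is done.

Besides the shell and the picture viewer there is one more tool, called after "Request:" in YAML: its name, and indented under it one key for each argument. arm_command: Moves the arm, as the interface text tells. Its arguments: {"type":"object","properties":{"steps":{"type":"array"},"newtons":{"type":"number"}},"required":["steps"]}

```bash
ls; mkdir -p pics; cat > h.py <<'E'
import numpy as np, cv2
from scipy.spatial.transform import Rotation as R
from rig import env
def cam(n):
    c=env.camera_info(n); return c
def shot(n,f=None):
    c=env.camera_info(n); im=env.get_image(n)
    if f: cv2.imwrite('pics/'+f,im[:,:,::-1])
    return im,c
def ray(c,px):
    px=np.atleast_2d(px).astype(float)
    f=210/np.tan(np.radians(c['vertical_fov'])/2)
    M=R.from_rotvec(np.ravel(c['rvec'])).as_matrix(); t=np.ravel(c['tvec'])
    d=np.c_[(px[:,0]-c['cx'])/f,(px[:,1]-c['cy'])/f,np.ones(len(px))]@M
    return -M.T@t,d
def plane(c,px,z):
    o,d=ray(c,px); return o+d*((z-o[2])/d[:,2])[:,None]
def proj(c,P):
    P=np.atleast_2d(P).astype(float)
    f=210/np.tan(np.radians(c['vertical_fov'])/2)
    q=P@R.from_rotvec(np.ravel(c['rvec'])).as_matrix().T+np.ravel(c['tvec'])
    return np.c_[q[:,0]/q[:,2]*f+c['cx'],q[:,1]/q[:,2]*f+c['cy']]
E
python3 - <<'E'
from h import *
for n in('top','scene','wrist'):
    im,c=shot(n,n+'0.png'); print(n,c)
o=env.get_obs();print(o)
E
```

```text
pics
top {'vertical_fov': 46.00644560032599, 'cx': 276.2035162854447, 'cy': 198.4507254410943, 'rvec': array([ 2.17939489, -2.11298663,  0.18550918]), 'tvec': array([ -21.27686357,  590.77998185, 1532.40543343])}
scene {'vertical_fov': 51.8681836378677, 'cx': 281.18004785902974, 'cy': 206.99318079420414, 'rvec': array([ 1.75711615,  1.39291918, -0.77871704]), 'tvec': array([-141.8009929 , -224.09485803, 1575.0598442 ])}
wrist {'vertical_fov': 69.7353048305941, 'cx': 284.006224331575, 'cy': 206.0512358894105, 'rvec': array([-2.31861665,  1.73248333,  0.26113155]), 'tvec': array([-574.23955343,  -36.87194078,  380.19748551])}
{'clock': 0.15, 'joint_positions': array([-1.49406340e+00,  1.58919836e-01,  1.59796142e+00,  4.61069083e-05,
        1.38619640e+00, -2.10122988e-01]), 'joint_vel': array([ 0.00156334, -0.00208743, -0.00534604, -0.00059411,  0.00190783,
        0.00053417]), 'effort': array([ 8.02733666e-04, -3.96376705e+01, -3.31786001e+01, -2.57230813e-04,
        5.41839705e-03, -1.18869522e-05]), 'eef_pos': array([ 162.63828827, -551.14096433,  303.12501926]), 'tcp_rot': array([-3.10787265e+00, -4.48824341e-01, -2.26379766e-04]), 'wrist_force': array([ 0.07847098, -0.753433  ,  0.32826584]), 'moment': array([-0.01403965,  0.01773263, -0.02312599]), 'grasp_force': 0.0, 'grip_width': 1.0022972239391745}
```

View pics/top0.png

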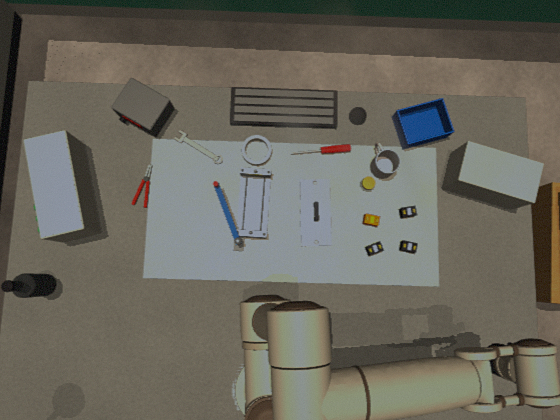

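View pics/scene0.png

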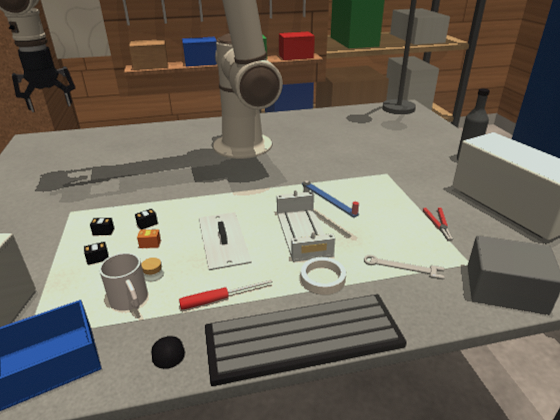

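The top view shows the chassis at about (255,205), yellow end away from the robot, the bar partly open with its knob at (216,184), the cover at (316,212), three modules at (408,212), (374,248) and (408,246), and the orange block at (371,220). I'll take rough positions first, then move the wrist camera for fine measurements.

```bash
cat >> h.py <<'E'
def comps(mask,amin=20):
    n,l,s,ce=cv2.connectedComponentsWithStats(mask.astype(np.uint8)); return [(s[i,4],ce[i],l==i) for i in range(1,n) if s[i,4]>=amin]
E
python3 - <<'E'
from h import *
im,c=shot('top')
cv2.imwrite('pics/c1.png',cv2.resize(im[135:290,140:440,::-1],None,fx=2.6,fy=2.6,interpolation=cv2.INTER_CUBIC))
for n,p,z in [('yel end',(256,172),56),('near',(253,235),56),('knob',(216,184),103),('hub',(239,243),78),('cover',(316,212),6),('m',(408,212),36),('m',(374,248),36),('m',(408,246),36),('or',(371,220),36),('tin',(368,184),35)]:
    print(n,plane(c,p,z).round(0))
o=env.get_obs(); M=R.from_rotvec(o['tcp_rot']).as_matrix(); print(M.round(3))
w=cam('wrist'); Mw=R.from_rotvec(w['rvec']).as_matrix(); print('cam in tool',M.T@(-Mw.T@w['tvec']-o['eef_pos']), (M.T@Mw.T).round(3))
E
```

```text
yel end [[673.  64.  56.]]
near [[471.  66.  56.]]
knob [[621. 185. 103.]]
hub [[444. 108.  78.]]
cover [[ 557. -135.    6.]]
m [[ 562. -428.   36.]]
m [[ 444. -318.   36.]]
m [[ 453. -427.   36.]]
or [[ 533. -309.   36.]]
tin [[ 650. -299.   35.]]
[[ 0.959  0.283 -0.   ]
 [ 0.283 -0.959  0.001]
 [ 0.    -0.001 -1.   ]]
cam in tool [ 75.75720881   0.39735619 -70.0321119 ] [[ 0.    -0.956 -0.292]
 [ 1.     0.    -0.001]
 [ 0.001 -0.292  0.956]]
```

View pics/c1.png

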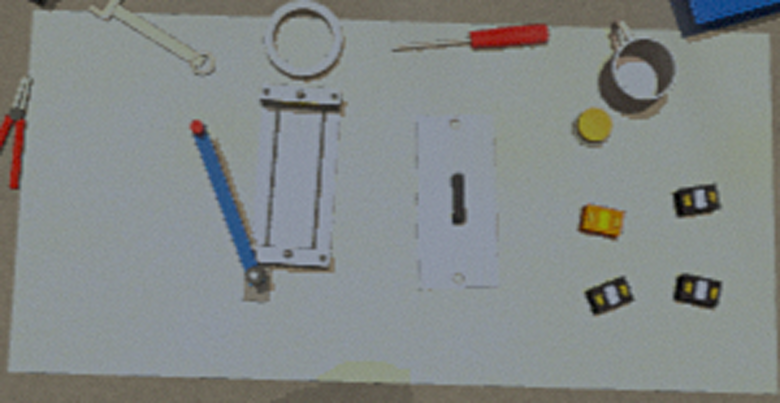

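```bash
cat >> h.py <<'E'
def go(x,y,z,yaw=0,o=None):
    """scaled row to reach TCP x,y,z with tool straight down, tool x at yaw"""
    o=o or env.get_obs(); M=R.from_rotvec(o['tcp_rot']).as_matrix()
    T=np.c_[[np.cos(yaw),np.sin(yaw),0],[np.sin(yaw),-np.cos(yaw),0],[0,0,-1]]
    s=M.T@(np.array([x,y,z])-o['eef_pos'])/200; r=R.from_matrix(M.T@T).as_rotvec()/np.pi
    return np.r_[s,r].round(4).tolist()
def state():
    o=env.get_obs(); M=R.from_rotvec(o['tcp_rot']).as_matrix()
    print('t',round(o['clock'],2),'p',o['eef_pos'].round(1),'yaw',round(np.arctan2(M[1,0],M[0,0]),4),'grip',round(o['grip_width']*85,1),round(o['grasp_force'],1),'F',o['wrist_force'].round(1))
E
python3 -c "
from h import *
print(go(600,80,350,0))"
```

```text
[2.9904, -2.4089, -0.2301, -0.0004, -0.0, 0.0913]
```

Request:
arm_command:
  steps:
    - [[0, 0.997, -0.803, -0.077, 0, 0, 0], [0, 0.997, -0.803, -0.077, 0, 0, 0], [0, 0.997, -0.803, -0.077, 0, 0, 0], [0, 0.997, -0.803, -0.077, 0, 0, 0], [0, 0.997, -0.803, -0.077, 0, 0, 0], [0, 0.997, -0.803, -0.077, 0, 0, 0]]

```text
clock: 0.95
eef_pos: [308.5, -341.1, 319.3]
tcp_rot: [3.109, 0.451, -0.001]
wrist_force: [0.4, -0.5, 0.0]
grip_width: 0.994
grasp_force: 0.0
```

Request:
arm_command:
  steps:
    - [[0, 0.997, -0.803, -0.077, 0, 0, 0], [0, 0.997, -0.803, -0.077, 0, 0, 0], [0, 0.997, -0.803, -0.077, 0, 0, 0], [0, 0.997, -0.803, -0.077, 0, 0, 0], [0, 0.997, -0.803, -0.077, 0, 0, 0], [0, 0.997, -0.803, -0.077, 0, 0, 0]]

```text
clock: 1.7
eef_pos: [454.2, -131.7, 334.4]
tcp_rot: [3.109, 0.448, -0.001]
wrist_force: [-0.4, -0.2, 0.4]
grip_width: 1.002
grasp_force: 0.0
```

Request:
arm_command:
  steps:
    - [[0, 0.997, -0.803, -0.077, 0, 0, 0.091], [0, 0.997, -0.803, -0.077, 0, 0, 0.091], [0, 0.997, -0.803, -0.077, 0, 0, 0.091], [0, 0.997, -0.803, -0.077, 0, 0, 0.091], [0, 0.997, -0.803, -0.077, 0, 0, 0.091], [0, 0.997, -0.803, -0.077, 0, 0, 0.091], [0, 0.997, -0.803, -0.077, 0, 0, 0.091]]

```text
clock: 2.58
eef_pos: [599.7, 77.5, 349.9]
tcp_rot: [3.141, -0.003, -0.001]
wrist_force: [0.3, -0.2, -0.3]
grip_width: 1.002
grasp_force: 0.0
```

```bash
python3 - <<'E'
from h import *
im,c=shot('wrist','w1.png'); state()
for P in [(673,64,56),(471,66,56),(621,185,103),(444,108,78)]: print(proj(c,P).round(0))
E
```

```text
t 2.62 p [599.7  77.7 350. ] yaw -0.0018 grip 85.1 0.0 F [-0.7  0.4 -0.3]
[[296. 116.]]
[[293. 272.]]
[[182. 168.]]
[[261. 299.]]
```

View pics/w1.png

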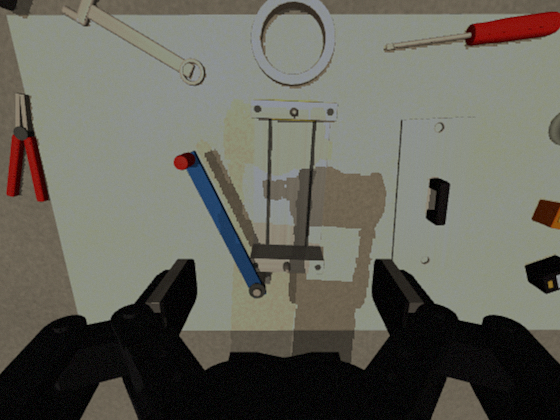

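The wrist view shows the pins at about (294,113) and (287,267), the knob top at (181,162), the hub at (257,291), and the cover holes at (439,127) and (425,260).

```bash
python3 - <<'E'
from h import *
im=cv2.imread('pics/w1.png')[:,:,::-1]; c=cam('wrist')
a=plane(c,(294.3,112.5),72)[0]; b=plane(c,(287,267),72)[0]; print('pins',a,b,np.linalg.norm(a-b)); print('yaw',np.arctan2(*(a-b)[1::-1]),'ctr',(a+b)/2)
print('hub',plane(c,(257,291),78),'knob',plane(c,(181,162),103))
h=[im[y:y+36,x:x+36,::-1] for x,y in [(276,95),(270,250),(239,273),(165,145)]]
cv2.imwrite('pics/c2.png',cv2.resize(np.hstack(h),None,fx=5,fy=5,interpolation=cv2.INTER_NEAREST))
E
```

```text
pins [676.85761515  66.27417956  72.        ] [486.89329101  74.08310618  72.        ] 190.12475846550007
yaw -0.04108420126599944 ctr [581.87545308  70.17864287  72.        ]
hub [[455.43702198 113.07067465  78.        ]] knob [[627.14248282 186.18402654 103.        ]]
```

View pics/c2.png

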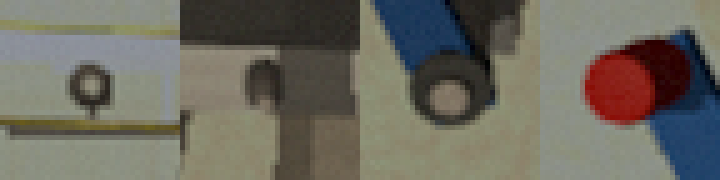

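```bash
python3 - <<'E'
from h import *
print(go(627,186,200),go(627,186,151))
print([ [round(188*(np.cos(t)-np.cos(.4025))/200,3), round(-188*(np.sin(t)-np.sin(.4025))/200,3)] for t in np.linspace(.4025,1.43,9)[1:]])
E
```

```text
[0.136, -0.5421, 0.7498, 0.0001, 0.0002, -0.0006] [0.1361, -0.5422, 0.9948, 0.0001, 0.0002, -0.0006]
[[np.float64(-0.054), np.float64(-0.108)], [np.float64(-0.122), np.float64(-0.208)], [np.float64(-0.202), np.float64(-0.298)], [np.float64(-0.293), np.float64(-0.378)], [np.float64(-0.393), np.float64(-0.445)], [np.float64(-0.501), np.float64(-0.498)], [np.float64(-0.615), np.float64(-0.538)], [np.float64(-0.733), np.float64(-0.562)]]
```

Request:
arm_command:
  steps:
    - [[0, 0.136, -0.542, 0.75, 0, 0, 0], [0, 0.136, -0.542, 0.75, 0, 0, 0], [0, 0.136, -0.542, 0.75, 0, 0, 0], [0, 0.136, -0.542, 0.75, 0, 0, 0], [0, 0.136, -0.542, 0.87, 0, 0, 0], [0, 0.136, -0.542, 0.995, 0, 0, 0], [0, 0.136, -0.542, 0.995, 0, 0, 0], [0.5, 0.136, -0.542, 0.995, 0, 0, 0], [1, 0.136, -0.542, 0.995, 0, 0, 0], [1, 0.136, -0.542, 0.995, 0, 0, 0], [1, 0.136, -0.542, 0.995, 0, 0, 0], [1, 0.136, -0.542, 0.995, 0, 0, 0], [1, 0.136, -0.542, 0.995, 0, 0, 0]]
  newtons: 20

```text
clock: 4.25
eef_pos: [627.4, 188.3, 151.7]
tcp_rot: [3.142, 0.002, 0.001]
wrist_force: [-0.7, -0.9, 4.6]
grip_width: 0.177
grasp_force: 21.4
```

Request:
arm_command:
  steps:
    - [[1, -0.054, -0.108, 0, 0, 0, 0], [1, -0.122, -0.208, 0, 0, 0, 0], [1, -0.202, -0.298, 0, 0, 0, 0], [1, -0.293, -0.378, 0, 0, 0, 0], [1, -0.393, -0.445, 0, 0, 0, 0], [1, -0.501, -0.498, 0, 0, 0, 0], [1, -0.615, -0.538, 0, 0, 0, 0], [1, -0.733, -0.562, 0, 0, 0, 0], [1, -0.745, -0.562, 0, 0, 0, 0], [1, -0.745, -0.562, 0, 0, 0, 0], [1, -0.745, -0.562, 0, 0, 0, 0]]

```text
clock: 5.62
eef_pos: [481.1, 299.5, 152.2]
tcp_rot: [3.14, 0.001, 0.016]
wrist_force: [15.2, -8.6, -2.7]
grip_width: 0.178
grasp_force: 20.8
```

Request:
arm_command:
  steps:
    - [[0.5, -0.002, 0, 0, 0, 0, 0], [0, 0.015, 0.005, 0, 0, 0, 0], [0, 0.015, 0.005, 0, 0, 0, 0], [0, 0.015, 0.005, -0.2, 0, 0, 0], [0, 0.015, 0.005, -0.4, 0, 0, 0], [0, 0.3, 0.9, -0.75, 0, 0, 0], [0, 0.3, 0.9, -0.75, 0, 0, 0], [0, 0.3, 0.9, -0.75, 0, 0, 0], [0, 0.3, 0.9, -0.75, 0, 0, 0], [0, 0.3, 0.9, -0.75, 0, 0, 0]]

```text
clock: 6.88
eef_pos: [538.1, 120.6, 300.8]
tcp_rot: [-3.141, 0.0, 0.001]
wrist_force: [-0.6, 0.2, -0.0]
grip_width: 0.999
grasp_force: 0.0
```

Request:
arm_command:
  steps:
    - [[0, 0.1, 0.4, 0, 0, 0, 0], [0, 0.1, 0.4, 0, 0, 0, 0], [0, 0.1, 0.4, 0, 0, 0, 0], [0, 0.1, 0.4, 0, 0, 0, 0]]

```text
clock: 7.38
eef_pos: [557.8, 42.4, 300.6]
tcp_rot: [-3.141, -0.004, 0.002]
wrist_force: [-0.1, -0.8, 0.1]
grip_width: 0.998
grasp_force: 0.0
```

```bash
python3 - <<'E'
from h import *
im,c=shot('wrist','w2.png'); state()
E
```

```text
t 7.42 p [557.9  42.3 300.7] yaw 0.0028 grip 84.9 0.0 F [-0.2  0.1 -0.6]
```

View pics/w2.png

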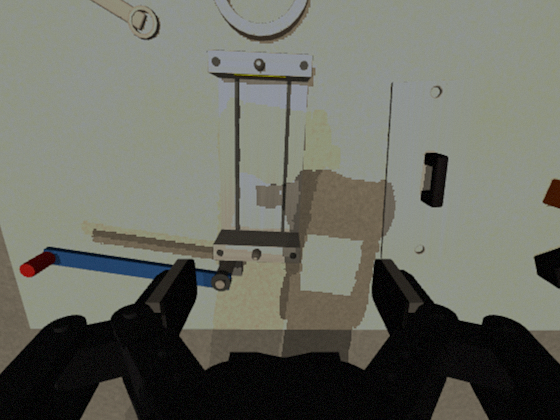

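The bar is open, with its knob at (36,263). The pins are at about (259,65) and (257,254), and the hub is at (221,283).

```bash
python3 - <<'E'
from h import *
g=cv2.imread('pics/w2.png',0)
for x,y in [(259,65),(257,254),(221,283)]:
    print(x-8,y-9); print('\n'.join(' '.join('%3d'%v for v in r) for r in g[y-9:y+10,x-8:x+9]))
E
```

```text
251 56
146 142 146 146 146 146 146 144 146 145 147 147 145 145 145 146 145
147 146 145 144 147 149 148 144 145 149 148 147 146 147 146 144 146
146 144 146 146 143 130 122 110 109 123 129 145 147 145 144 143 147
142 146 147 140 124  88  67  65  58  61  83 120 144 147 145 145 145
145 145 148 128  81  73  89  98  90  66  55  73 127 147 151 144 145
147 149 144 107  62  96 123 135 130  93  60  51  94 140 145 143 144
145 148 128  88  74 119 147 147 149 123  68  52  67 102 135 145 146
146 148 119  66  72 122 151 148 149 124  68  54  47  54 117 147 146
147 150 122  71  62  96 132 144 143 105  58  52  43  44 117 150 144
145 148 126  80  56  64  89 115 108  75  55  52  44  43 114 149 145
145 144 138  95  46  60  59  60  56  56  53  44  36  54 117 151 144
146 147 149 120  57  49  55  56  54  53  47  37  30  62 122 150 147
147 147 147 137  93  45  48  51  48  47  38  38  40  73 123 151 145
143 147 146 148 133  95  54  39  39  39  32  30  66  91 127 146 147
144 145 147 147 149 136  95  49  36  41  45  63  90  98 124 147 144
145 145 145 146 146 146 133 112  91  75  99 121 126 125 133 145 145
147 1
[... 2098 characters left out ...]
  40  47  50  53  49
 49  45  91 121 124 121 120 117 120 120 112  70  36  49  48  50  45
 46  43  96 124 122 121 122 123 122 122 125  94  32  51  50  49  54
 47  42  82 115 119 116 117 120 119 123 120  90  40  48  53  46  54
 45  42  57  99 121 117 117 116 119 121 106  69  48  48  48  46  65
 72  39  43  76 105 117 121 121 115 109  87  50  47  45  47  41  90
115  73  48  44  62  91  99  98  90  77  56  45  43  45  46  41 105
142 124  94  55  42  41  48  50  42  46  45  44  59  68  67  73 114
144 147 134 115  97  71  54  56  59  56  60  77 102 117 113 119 133
144 144 144 149 141 120 109 108 109 109 115 124 133 139 140 142 139
143 143 144 143 145 139 138 140 142 141 140 139 136 138 138 141 137
```

```bash
python3 - <<'E'
from h import *
c=cam('wrist')
P=np.array([plane(c,(258,62.7),72)[0],plane(c,(254.7,258.2),72)[0],plane(c,(219.6,284.3),78)[0]])[:,:2]
L=np.array([(98,0),(-98,0),(-128,38)],float)
print(P,np.linalg.norm(P[0]-P[1]))
a=P-P.mean(0);b=L-L.mean(0)
th=np.arctan2((b[:,0]*a[:,1]-b[:,1]*a[:,0]).sum(),(a*b).sum())
Rm=np.array([[np.cos(th),-np.sin(th)],[np.sin(th),np.cos(th)]]);t=P.mean(0)-Rm@L.mean(0)
print(th,t,(L@Rm.T+t-P))
k=plane(c,(36,263),95)[0,:2];print('knob ang',np.arctan2(*(k-P[2])[::-1])-th)
E
```

```text
[[677.76997717  66.58854847]
 [482.33974348  74.54615077]
 [453.39126842 113.47473467]] 195.5921769309626
-0.039674901701510654 [579.96433642  70.52076088] [[ 0.11723857  0.04509202]
 [-0.29828638 -0.1382695 ]
 [ 0.18104781  0.09317748]]
knob ang 1.4233116116566293
```

Request:
arm_command:
  steps:
    - [[0, -0.11, 0.69, 0, 0, 0, 0], [0, -0.11, 0.69, 0, 0, 0, 0], [0, -0.11, 0.69, 0, 0, 0, 0]]

```text
clock: 7.8
eef_pos: [536.0, -99.0, 301.2]
tcp_rot: [3.141, -0.002, 0.0]
wrist_force: [0.5, 0.5, 0.5]
grip_width: 0.998
grasp_force: 0.0
```

Request:
arm_command:
  steps:
    - [[0, -0.11, 0.69, 0, 0, 0, 0], [0, -0.11, 0.69, 0, 0, 0, 0], [0, -0.11, 0.69, 0, 0, 0, 0]]

```text
clock: 8.18
eef_pos: [514.4, -236.9, 301.0]
tcp_rot: [-3.141, 0.002, -0.0]
wrist_force: [0.6, 0.6, -0.2]
grip_width: 0.997
grasp_force: 0.0
```

Request:
arm_command:
  steps:
    - [[0, -0.11, 0.69, 0, 0, 0, 0], [0, -0.11, 0.69, 0, 0, 0, 0], [0, -0.11, 0.69, 0, 0, 0, 0], [0, -0.11, 0.69, 0, 0, 0, 0]]

```text
clock: 8.68
eef_pos: [493.4, -372.4, 300.7]
tcp_rot: [-3.14, -0.002, 0.0]
wrist_force: [-0.3, 0.5, 0.7]
grip_width: 1.006
grasp_force: 0.0
```

```bash
python3 - <<'E'
from h import *
im,c=shot('wrist','w3.png'); state()
E
```

```text
t 8.72 p [ 493.6 -371.6  300.9] yaw 0.0024 grip 85.1 0.0 F [0.8 0.4 0.2]
```

View pics/w3.png

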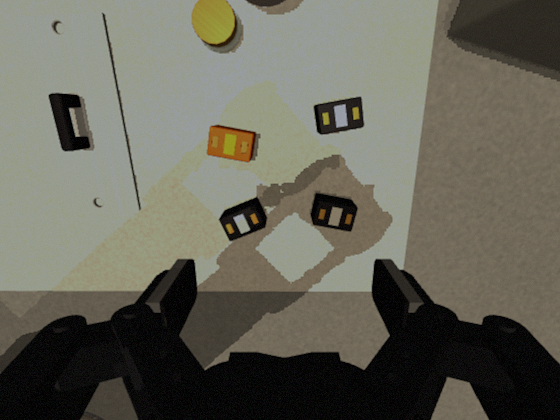

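Three modules are visible, at about (340,115), (334,212) and (244,218). The orange spare is at (231,143).

```bash
cat >> h.py <<'E'
def modules(im,c,z=36,dark=55):
    """module tops: dark blobs with stripe + 2 contacts inside -> centre, long-axis angle"""
    v=im.max(2); m=(v<dark).astype(np.uint8)
    out=[]
    cs,hi=cv2.findContours(m,cv2.RETR_CCOMP,cv2.CHAIN_APPROX_NONE)
    for i,k in enumerate(cs):
        if hi[0][i][3]>=0 or not 300<cv2.contourArea(k)<6000: continue
        f=np.zeros_like(m); cv2.drawContours(f,[k],-1,1,-1); f=cv2.erode(f,np.ones((3,3)))
        b=sorted(comps((f>0)&(v>=dark+10),12),key=lambda q:-q[0])[:3]
        if len(b)<3: continue
        P=np.array([plane(c,q[1],z)[0,:2] for q in b])
        d=[np.linalg.norm(P[(j+1)%3]-P[(j+2)%3]) for j in range(3)]; j=int(np.argmax(d))
        e=P[(j+1)%3]-P[(j+2)%3]; e=e if e[1]>0 else -e
        ang=np.arctan2(e[1],e[0])-np.pi/2
        out.append((P.mean(0).round(1),round(ang,3),round(max(d),1),np.linalg.norm(P[j]-(P.sum(0)-P[j])/2).round(1)))
    return out
E
python3 - <<'E'
from h import *
im=cv2.imread('pics/w3.png')[:,:,::-1]; c=cam('wrist')
for d in(45,55,65):print(d,modules(im,c,36,d))
print([proj(c,P).round(0) for P in [(562,-428,36),(453,-427,36),(444,-318,36)]])
E
```

```text
45 [(array([ 445.7, -320.9]), np.float64(0.401), np.float64(32.2), np.float64(0.3)), (array([ 454.9, -430.9]), np.float64(-0.188), np.float64(32.0), np.float64(0.2)), (array([ 567.9, -430.8]), np.float64(0.169), np.float64(32.0), np.float64(0.1))]
55 [(array([ 445.6, -320.9]), np.float64(0.405), np.float64(31.9), np.float64(0.3)), (array([ 454.9, -430.8]), np.float64(-0.187), np.float64(32.0), np.float64(0.1)), (array([ 568. , -430.8]), np.float64(0.168), np.float64(32.1), np.float64(0.1))]
65 [(array([ 445.5, -320.8]), np.float64(0.409), np.float64(32.1), np.float64(0.3)), (array([ 454.9, -430.8]), np.float64(-0.2), np.float64(32.0), np.float64(0.2)), (array([ 567.9, -430.8]), np.float64(0.17), np.float64(31.9), np.float64(0.1))]
[array([[337., 121.]]), array([[332., 218.]]), array([[239., 225.]])]
```

```bash
python3 -c "
from h import *
print(go(445.6,-320.9,130,0.405))"
```

```text
[-0.2394, -0.2528, 0.8548, -0.0005, -0.0001, -0.1282]
```

Request:
arm_command:
  steps:
    - [[0, -0.239, -0.253, 0.5, 0, 0, -0.128], [0, -0.239, -0.253, 0.5, 0, 0, -0.128], [0, -0.239, -0.253, 0.855, 0, 0, -0.128], [0, -0.239, -0.253, 0.855, 0, 0, -0.128], [0, -0.239, -0.253, 0.855, 0, 0, -0.128], [0, -0.239, -0.253, 0.855, 0, 0, -0.128]]

```text
clock: 9.48
eef_pos: [446.7, -324.3, 133.3]
tcp_rot: [3.073, 0.628, 0.005]
wrist_force: [0.3, -0.6, 0.4]
grip_width: 0.999
grasp_force: 0.0
```

Request:
arm_command:
  steps:
    - [[0, 0, 0, 0.12, 0, 0, 0], [0, 0, 0, 0.25, 0, 0, 0], [0, 0, 0, 0.25, 0, 0, 0], [0.5, 0, 0, 0.25, 0, 0, 0], [1, 0, 0, 0.25, 0, 0, 0], [1, 0, 0, 0.25, 0, 0, 0], [1, 0, 0, 0.25, 0, 0, 0]]
  newtons: 50

```text
clock: 10.35
eef_pos: [445.8, -323.9, 82.0]
tcp_rot: [3.075, 0.628, 0.003]
wrist_force: [-0.2, 0.3, 6.0]
grip_width: 0.55
grasp_force: 53.0
```

```bash
python3 -c "
from h import *
state()
x,y=580,70.5;a=-.0397
f=lambda u,v:(x+u*np.cos(a)-v*np.sin(a),y+u*np.sin(a)+v*np.cos(a))
print([np.round(f(u,0),1) for u in(74,42,10)])
print(go(*f(71,0),180,a))"
```

```text
t 10.35 p [ 445.8 -323.9   82. ] yaw 0.403 grip 46.8 53.0 F [-0.2  0.3  6. ]
[array([653.9,  67.6]), array([622. ,  68.8]), array([590. ,  70.1])]
[1.7118, -1.3974, -0.4923, 0.0009, -0.0006, 0.1409]
```

Request:
arm_command:
  steps:
    - [[1, 0, 0, -0.2, 0, 0, 0], [1, 0, 0, -0.45, 0, 0, 0], [1, 0.28, -0.23, -0.492, 0, 0, 0], [1, 0.57, -0.466, -0.492, 0, 0, 0], [1, 0.856, -0.7, -0.492, 0, 0, 0], [1, 0.856, -0.7, -0.492, 0, 0, 0]]

```text
clock: 11.1
eef_pos: [548.3, -124.2, 178.9]
tcp_rot: [-3.077, -0.632, -0.001]
wrist_force: [-0.6, -0.1, -1.4]
grip_width: 0.552
grasp_force: 52.2
```

Request:
arm_command:
  steps:
    - [[1, 0.28, -0.23, 0, 0, 0, 0.05], [1, 0.57, -0.466, 0, 0, 0, 0.1], [1, 0.856, -0.697, 0, 0, 0, 0.141], [1, 0.856, -0.697, 0, 0, 0, 0.141], [1, 0.856, -0.697, 0, 0, 0, 0.141], [1, 0.856, -0.697, 0, 0, 0, 0.141]]

```text
clock: 11.85
eef_pos: [649.9, 67.9, 178.3]
tcp_rot: [3.141, -0.063, -0.001]
wrist_force: [-0.7, 0.1, -0.5]
grip_width: 0.554
grasp_force: 52.1
```

```bash
cat >> h.py <<'E'
CX,CY,CA=580.0,70.5,-.0397
def ch(u,v): return (CX+u*np.cos(CA)-v*np.sin(CA),CY+u*np.sin(CA)+v*np.cos(CA))
E
python3 -c "
from h import *
state()
print(go(*ch(71,0),92,CA),go(*ch(71,0),89,CA))"
```

```text
t 11.85 p [649.9  67.9 178.3] yaw -0.04 grip 47.1 52.1 F [-0.7  0.1 -0.5]
[0.0057, 0.0007, 0.4317, 0.0001, 0.0002, -0.0001] [0.0057, 0.0007, 0.4467, 0.0001, 0.0002, -0.0001]
```

Request:
arm_command:
  steps:
    - [[1, -0.005, 0, 0.2, 0, 0, 0], [1, -0.005, 0, 0.36, 0, 0, 0], [1, -0.005, 0, 0.4, 0, 0, 0], [1, -0.005, 0, 0.42, 0, 0, 0], [1, -0.005, 0, 0.435, 0, 0, 0], [1, -0.005, 0, 0.44, 0, 0, 0], [1, -0.005, 0, 0.444, 0, 0, 0], [1, -0.005, 0, 0.444, 0, 0, 0]]

```text
clock: 12.85
eef_pos: [649.5, 68.5, 90.1]
tcp_rot: [3.141, -0.062, 0.001]
wrist_force: [-0.1, -0.4, -0.5]
grip_width: 0.556
grasp_force: 52.4
```

Request:
arm_command:
  steps:
    - [[1, 0.01, 0, 0, 0, 0, 0], [1, 0.015, 0, 0, 0, 0, 0], [1, 0.02, 0, 0, 0, 0, 0], [1, 0.025, 0, 0, 0, 0, 0], [1, 0.03, 0, 0, 0, 0, 0], [1, 0.03, 0, 0, 0, 0, 0]]

```text
clock: 13.6
eef_pos: [653.5, 68.3, 90.0]
tcp_rot: [3.141, -0.062, -0.009]
wrist_force: [-12.9, -0.1, 10.6]
grip_width: 0.555
grasp_force: 53.7
```

Request:
arm_command:
  steps:
    - [[0.4, 0.025, 0, 0, 0, 0, 0], [0, 0.025, 0, 0, 0, 0, 0], [0, 0.025, 0, 0, 0, 0, 0], [0, 0.025, 0, -0.1, 0, 0, 0], [0, 0.025, 0, -0.4, 0, 0, 0], [0, 0, 0.2, -0.7, 0, 0, 0], [0, -0.1, 0.5, -0.9, 0, 0, 0], [0, -0.2, 0.7, -1, 0, 0, 0], [0, -0.2, 0.7, -1, 0, 0, 0]]

```text
clock: 14.72
eef_pos: [610.8, -73.8, 295.6]
tcp_rot: [3.137, -0.069, 0.015]
wrist_force: [1.0, 0.5, 0.5]
grip_width: 1.002
grasp_force: 0.0
```

Request:
arm_command:
  steps:
    - [[0, -0.25, 0.75, 0, 0, 0, 0], [0, -0.25, 0.75, 0, 0, 0, 0], [0, -0.25, 0.75, 0, 0, 0, 0]]

```text
clock: 15.1
eef_pos: [553.4, -220.2, 290.7]
tcp_rot: [3.139, -0.065, 0.003]
wrist_force: [1.1, -0.1, -1.0]
grip_width: 1.007
grasp_force: 0.0
```

Request:
arm_command:
  steps:
    - [[0, -0.25, 0.75, 0, 0, 0, 0], [0, -0.25, 0.75, 0, 0, 0, 0], [0, -0.25, 0.75, 0, 0, 0, 0], [0, -0.25, 0.75, 0, 0, 0, 0]]

```text
clock: 15.6
eef_pos: [497.5, -367.9, 290.4]
tcp_rot: [3.139, -0.067, 0.002]
wrist_force: [0.1, -0.2, 0.5]
grip_width: 1.003
grasp_force: 0.0
```

```bash
python3 - <<'E'
from h import *
im,c=shot('wrist','w4.png'); state()
m=modules(im,c); print(m)
for p,a,_,_ in m: print(go(*p,135,a))
E
```

```text
t 15.65 p [ 498.1 -366.4  290.3] yaw -0.0412 grip 85.2 0.0 F [ 0.3 -0.  -0.7]
[(array([ 454.6, -431.6]), np.float64(-0.193), np.float64(32.1), np.float64(0.2)), (array([ 567.7, -431.7]), np.float64(0.174), np.float64(32.0), np.float64(0.1))]
[-0.2051, 0.3341, 0.7763, 0.0001, -0.0005, 0.0483]
[0.3599, 0.3114, 0.7771, 0.0002, -0.0004, -0.0685]
```

Request:
arm_command:
  steps:
    - [[0, -0.205, 0.334, 0.4, 0, 0, 0.048], [0, -0.205, 0.334, 0.4, 0, 0, 0.048], [0, -0.205, 0.334, 0.776, 0, 0, 0.048], [0, -0.205, 0.334, 0.776, 0, 0, 0.048], [0, -0.205, 0.334, 0.776, 0, 0, 0.048], [0, -0.205, 0.334, 0.776, 0, 0, 0.048]]

```text
clock: 16.4
eef_pos: [456.0, -431.8, 137.8]
tcp_rot: [3.124, -0.297, 0.006]
wrist_force: [-0.2, -0.6, 0.2]
grip_width: 1.0
grasp_force: 0.0
```

Request:
arm_command:
  steps:
    - [[0, 0, 0, 0.15, 0, 0, 0], [0, 0, 0, 0.275, 0, 0, 0], [0, 0, 0, 0.275, 0, 0, 0], [0.5, 0, 0, 0.275, 0, 0, 0], [1, 0, 0, 0.275, 0, 0, 0], [1, 0, 0, 0.275, 0, 0, 0], [1, 0, 0, 0.275, 0, 0, 0]]

```text
clock: 17.27
eef_pos: [455.1, -432.1, 81.7]
tcp_rot: [3.125, -0.299, 0.004]
wrist_force: [0.0, -0.6, 6.3]
grip_width: 0.554
grasp_force: 53.3
```

```bash
python3 -c "
from h import *
state()
print(go(*ch(37,0),180,CA))"
```

```text
t 17.27 p [ 455.1 -432.1   81.7] yaw -0.1907 grip 47.1 53.3 F [ 0.  -0.6  6.3]
[0.3211, -2.6127, -0.4971, 0.0008, -0.0008, -0.0481]
```

Request:
arm_command:
  steps:
    - [[1, 0, 0, -0.2, 0, 0, 0], [1, 0, 0, -0.45, 0, 0, 0], [1, 0.035, -0.29, -0.497, 0, 0, 0], [1, 0.07, -0.58, -0.497, 0, 0, 0], [1, 0.107, -0.871, -0.497, 0, 0, 0]]

```text
clock: 17.9
eef_pos: [508.4, -262.4, 179.4]
tcp_rot: [3.127, -0.3, 0.001]
wrist_force: [1.6, 0.1, -1.0]
grip_width: 0.551
grasp_force: 52.3
```

Request:
arm_command:
  steps:
    - [[1, 0.035, -0.29, 0, 0, 0, 0], [1, 0.07, -0.58, 0, 0, 0, 0], [1, 0.107, -0.871, 0, 0, 0, 0]]

```text
clock: 18.27
eef_pos: [562.5, -95.1, 179.2]
tcp_rot: [3.127, -0.299, 0.001]
wrist_force: [1.1, -0.5, -1.8]
grip_width: 0.553
grasp_force: 52.3
```

Request:
arm_command:
  steps:
    - [[1, 0.035, -0.29, 0, 0, 0, -0.048], [1, 0.07, -0.58, 0, 0, 0, -0.048], [1, 0.107, -0.871, 0, 0, 0, -0.048], [1, 0.107, -0.871, 0, 0, 0, -0.048], [1, 0.107, -0.871, 0, 0, 0, -0.048], [1, 0.107, -0.871, 0, 0, 0, -0.048]]

```text
clock: 19.02
eef_pos: [616.0, 68.8, 178.8]
tcp_rot: [3.141, -0.065, -0.001]
wrist_force: [-0.8, 1.0, -1.5]
grip_width: 0.554
grasp_force: 52.4
```

```bash
python3 -c "
from h import *
state()
print(go(*ch(37,0),90,CA))"
```

```text
t 19.02 p [616.   68.8 178.8] yaw -0.0416 grip 47.1 52.4 F [-0.8  1.  -1.5]
[0.0049, -0.0016, 0.4442, 0.0001, 0.0001, -0.0006]
```

Request:
arm_command:
  steps:
    - [[1, -0.003, 0, 0.2, 0, 0, 0], [1, -0.003, 0, 0.36, 0, 0, 0], [1, -0.003, 0, 0.4, 0, 0, 0], [1, -0.003, 0, 0.42, 0, 0, 0], [1, -0.003, 0, 0.435, 0, 0, 0], [1, -0.003, 0, 0.442, 0, 0, 0], [1, -0.003, 0, 0.446, 0, 0, 0], [1, -0.003, 0, 0.446, 0, 0, 0]]

```text
clock: 20.02
eef_pos: [615.8, 70.1, 90.0]
tcp_rot: [3.141, -0.063, 0.001]
wrist_force: [-0.2, -0.4, -1.1]
grip_width: 0.554
grasp_force: 52.4
```

Request:
arm_command:
  steps:
    - [[1, 0.015, 0, 0, 0, 0, 0], [1, 0.025, 0, 0, 0, 0, 0], [1, 0.03, 0, 0, 0, 0, 0], [1, 0.035, 0, 0, 0, 0, 0], [1, 0.04, 0, 0, 0, 0, 0], [1, 0.04, 0, 0, 0, 0, 0]]

```text
clock: 20.78
eef_pos: [622.5, 69.8, 89.8]
tcp_rot: [3.141, -0.062, -0.006]
wrist_force: [-8.5, 0.0, 6.1]
grip_width: 0.554
grasp_force: 53.5
```

Request:
arm_command:
  steps:
    - [[0.4, 0.035, 0, 0, 0, 0, 0], [0, 0.035, 0, 0, 0, 0, 0], [0, 0.035, 0, 0, 0, 0, 0], [0, 0.035, 0, -0.1, 0, 0, 0], [0, 0.035, 0, -0.4, 0, 0, 0], [0, 0, 0.2, -0.7, 0, 0, 0], [0, -0.05, 0.5, -0.9, 0, 0, 0], [0, -0.107, 0.772, -1, 0, 0, 0], [0, -0.107, 0.772, -1, 0, 0, 0]]

```text
clock: 21.9
eef_pos: [596.9, -87.2, 294.6]
tcp_rot: [3.138, -0.068, 0.012]
wrist_force: [0.7, -1.2, 0.7]
grip_width: 0.999
grasp_force: 0.0
```

Request:
arm_command:
  steps:
    - [[0, -0.107, 0.772, 0, 0, 0, 0], [0, -0.107, 0.772, 0, 0, 0, 0], [0, -0.107, 0.772, 0, 0, 0, 0]]

```text
clock: 22.28
eef_pos: [568.2, -239.5, 290.6]
tcp_rot: [3.14, -0.066, 0.002]
wrist_force: [-0.1, 0.4, 0.6]
grip_width: 1.001
grasp_force: 0.0
```

Request:
arm_command:
  steps:
    - [[0, -0.107, 0.772, 0, 0, 0, 0], [0, -0.107, 0.772, 0, 0, 0, 0], [0, -0.107, 0.772, 0, 0, 0, 0], [0, -0.107, 0.772, 0, 0, 0, 0]]

```text
clock: 22.78
eef_pos: [540.6, -392.4, 290.0]
tcp_rot: [3.14, -0.067, 0.001]
wrist_force: [0.6, 0.5, 0.0]
grip_width: 0.998
grasp_force: 0.0
```

```bash
python3 - <<'E'
from h import *
im,c=shot('wrist','w5.png'); state()
m=modules(im,c); print(m)
for p,a,_,_ in m: print(go(*p,135,a))
E
```

```text
t 22.82 p [ 541.2 -390.8  290. ] yaw -0.0409 grip 85.0 0.0 F [ 0.9  1.6 -0.5]
[(array([ 567.9, -431.6]), np.float64(0.182), np.float64(32.0), np.float64(0.2))]
[0.1414, 0.1988, 0.7751, -0.0001, -0.0002, -0.071]
```

Request:
arm_command:
  steps:
    - [[0, 0.141, 0.199, 0.4, 0, 0, -0.071], [0, 0.141, 0.199, 0.4, 0, 0, -0.071], [0, 0.141, 0.199, 0.775, 0, 0, -0.071], [0, 0.141, 0.199, 0.775, 0, 0, -0.071], [0, 0.141, 0.199, 0.775, 0, 0, -0.071], [0, 0.141, 0.199, 0.775, 0, 0, -0.071]]

```text
clock: 23.58
eef_pos: [569.2, -432.2, 138.5]
tcp_rot: [3.124, 0.288, 0.005]
wrist_force: [-0.2, 0.3, 0.1]
grip_width: 0.999
grasp_force: 0.0
```

Request:
arm_command:
  steps:
    - [[0, 0, 0, 0.15, 0, 0, 0], [0, 0, 0, 0.275, 0, 0, 0], [0, 0, 0, 0.275, 0, 0, 0], [0.5, 0, 0, 0.275, 0, 0, 0], [1, 0, 0, 0.275, 0, 0, 0], [1, 0, 0, 0.275, 0, 0, 0], [1, 0, 0, 0.275, 0, 0, 0]]

```text
clock: 24.45
eef_pos: [568.4, -432.3, 81.5]
tcp_rot: [3.126, 0.287, 0.003]
wrist_force: [-0.1, -0.0, 6.7]
grip_width: 0.554
grasp_force: 53.7
```

```bash
python3 -c "
from h import *
state()
print(go(*ch(5,0),180,CA))"
```

```text
t 24.45 p [ 568.4 -432.3   81.5] yaw 0.1831 grip 47.1 53.7 F [-0.1 -0.   6.7]
[0.5398, -2.4546, -0.4976, 0.0007, -0.0006, 0.0709]
```

Request:
arm_command:
  steps:
    - [[1, 0, 0, -0.2, 0, 0, 0], [1, 0, 0, -0.45, 0, 0, 0], [1, 0.06, -0.273, -0.497, 0, 0, 0], [1, 0.12, -0.546, -0.497, 0, 0, 0], [1, 0.18, -0.818, -0.497, 0, 0, 0]]

```text
clock: 25.08
eef_pos: [572.8, -262.2, 178.8]
tcp_rot: [-3.128, -0.286, 0.0]
wrist_force: [0.6, -0.9, -0.5]
grip_width: 0.549
grasp_force: 53.0
```

Request:
arm_command:
  steps:
    - [[1, 0.06, -0.273, 0, 0, 0, 0], [1, 0.12, -0.546, 0, 0, 0, 0], [1, 0.18, -0.818, 0, 0, 0, 0]]

```text
clock: 25.45
eef_pos: [578.3, -94.7, 178.8]
tcp_rot: [-3.128, -0.287, 0.001]
wrist_force: [0.7, -0.3, -0.9]
grip_width: 0.552
grasp_force: 53.0
```

Request:
arm_command:
  steps:
    - [[1, 0.06, -0.273, 0, 0, 0, 0.03], [1, 0.12, -0.546, 0, 0, 0, 0.071], [1, 0.18, -0.818, 0, 0, 0, 0.071], [1, 0.18, -0.818, 0, 0, 0, 0.071], [1, 0.18, -0.818, 0, 0, 0, 0.071], [1, 0.18, -0.818, 0, 0, 0, 0.071]]

```text
clock: 26.2
eef_pos: [584.5, 69.4, 179.0]
tcp_rot: [3.141, -0.065, -0.0]
wrist_force: [0.5, -0.6, -0.8]
grip_width: 0.554
grasp_force: 53.0
```

```bash
python3 -c "
from h import *
state()
print(go(*ch(4,0),90,CA))"
```

```text
t 26.2 p [584.5  69.4 179. ] yaw -0.0416 grip 47.1 53.0 F [ 0.5 -0.6 -0.8]
[-0.0023, -0.0046, 0.4448, 0.0001, 0.0001, -0.0006]
```

Request:
arm_command:
  steps:
    - [[1, -0.005, -0.003, 0.2, 0, 0, 0], [1, -0.005, -0.003, 0.36, 0, 0, 0], [1, -0.005, -0.003, 0.4, 0, 0, 0], [1, -0.005, -0.003, 0.42, 0, 0, 0], [1, -0.005, -0.003, 0.435, 0, 0, 0], [1, -0.005, -0.003, 0.442, 0, 0, 0], [1, -0.005, -0.003, 0.446, 0, 0, 0], [1, -0.005, -0.003, 0.446, 0, 0, 0]]

```text
clock: 27.2
eef_pos: [583.6, 71.5, 90.2]
tcp_rot: [3.141, -0.063, 0.001]
wrist_force: [-0.7, -0.2, -0.8]
grip_width: 0.553
grasp_force: 52.9
```

Request:
arm_command:
  steps:
    - [[1, 0.015, 0, 0, 0, 0, 0], [1, 0.025, 0, 0, 0, 0, 0], [1, 0.03, 0, 0, 0, 0, 0], [1, 0.035, 0, 0, 0, 0, 0], [1, 0.04, 0, 0, 0, 0, 0], [1, 0.043, 0, 0, 0, 0, 0], [1, 0.043, 0, 0, 0, 0, 0]]

```text
clock: 28.08
eef_pos: [590.6, 71.3, 89.6]
tcp_rot: [-3.141, 0.062, 0.007]
wrist_force: [-8.1, 1.7, 4.2]
grip_width: 0.553
grasp_force: 53.6
```

Request:
arm_command:
  steps:
    - [[0.4, 0.04, 0, 0, 0, 0, 0], [0, 0.038, 0, 0, 0, 0, 0], [0, 0.038, 0, 0, 0, 0, 0], [0, 0.038, 0, -0.1, 0, 0, 0], [0, 0.038, 0, -0.4, 0, 0, 0], [0, 0, 0.2, -0.7, 0, 0, 0], [0, -0.08, 0.5, -0.9, 0, 0, 0], [0, -0.08, 0.5, -1, 0, 0, 0], [0, -0.08, 0.5, -1, 0, 0, 0], [0, -0.08, 0.5, -1, 0, 0, 0]]

```text
clock: 29.32
eef_pos: [571.8, -27.7, 289.6]
tcp_rot: [-3.141, 0.062, 0.001]
wrist_force: [0.2, -0.3, 0.5]
grip_width: 0.999
grasp_force: 0.0
```

```bash
python3 - <<'E'
from h import *
im,c=shot('wrist','w6.png'); state()
for u in(74,42,10): print(np.round(ch(u,0),1))
print(modules(im,c,44))
E
```

```text
t 29.38 p [571.6 -27.4 288.8] yaw -0.0392 grip 84.9 0.0 F [ 0.8  0.2 -0.4]
[653.9  67.6]
[622.   68.8]
[590.   70.1]
[]
```

View pics/w6.png

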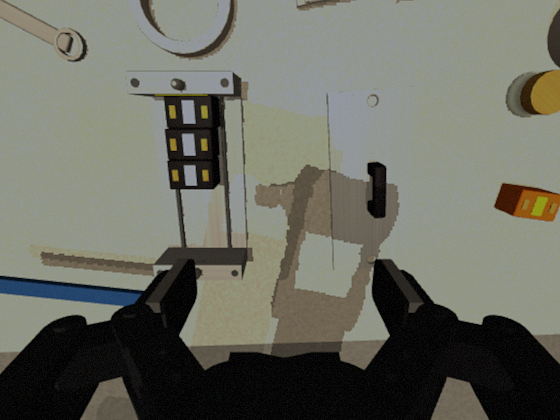

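The row is tight against the yellow wall, with stripes at (188,112), (192,145) and (194,175). The cover holes are at about (373,100) and (371,259), and the handle is at (376,190). I'll get a closer view of the cover.

Request:
arm_command:
  steps:
    - [[0, -0.15, 0.52, 0, 0, 0, 0], [0, -0.15, 0.52, 0, 0, 0, 0], [0, -0.15, 0.52, 0, 0, 0, 0], [0, -0.15, 0.52, 0, 0, 0, 0], [0, -0.15, 0.52, 0, 0, 0, 0]]

```text
clock: 30.0
eef_pos: [538.2, -129.5, 289.3]
tcp_rot: [-3.14, 0.06, 0.001]
wrist_force: [0.8, 0.2, -0.3]
grip_width: 1.002
grasp_force: 0.0
```

```bash
python3 - <<'E'
from h import *
im0=cv2.imread('pics/w6.png')[:,:,::-1]
im,c=shot('wrist','w7.png'); state()
cv2.imwrite('pics/c7.png',cv2.resize(im[30:290,180:400,::-1],None,fx=2.3,fy=2.3,interpolation=cv2.INTER_CUBIC))
E
```

```text
t 30.05 p [ 538.2 -129.6  289.5] yaw -0.038 grip 84.5 0.0 F [-0.2 -0.7  0.3]
```

View pics/c7.png

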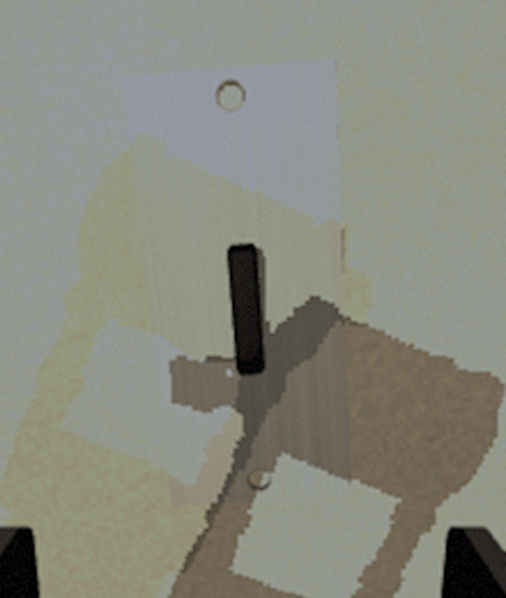

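In the crop, the holes are at (231,95) and (259,480), and the handle runs from (242,247) to (251,372).

```bash
python3 - <<'E'
from h import *
im=cv2.imread('pics/w7.png')[:,:,::-1]; c=cam('wrist'); g=im.max(2)
for x,y in [(280,71),(292,238)]:
    print(x-8,y-7); print('\n'.join(' '.join('%3d'%v for v in r) for r in g[y-7:y+9,x-8:x+9]))
a=plane(c,(280.0,70.9),6)[0];b=plane(c,(292.2,238.3),6)[0]
print(a,b,np.linalg.norm(a-b),(a+b)/2,np.arctan2(*(a-b)[1::-1]))
for A,ce,m in comps((g<48)&(np.arange(420)[:,None]<240),200):
    ys,xs=np.nonzero(m); r=cv2.minAreaRect(np.c_[xs,ys].astype(np.float32)); bx=plane(c,cv2.boxPoints(r),38)
    print(A,ce,bx.round(1)[:,:2].tolist(),bx.mean(0))
E
```

```text
272 64
158 162 162 161 157 150 145 133 135 141 148 158 165 160 164 161 161
164 162 165 156 140 125 106  97  98  92 104 131 158 164 162 161 161
163 161 162 141 121  99  90  84  83  84  82 102 132 157 163 163 159
162 161 149 121  96 112 132 131 133 135 124 104 114 139 160 163 162
164 162 133  97  92 133 157 155 158 156 154 141 116 124 147 165 160
163 152 115 107 123 139 158 153 152 152 152 156 143 120 131 165 160
166 145 114 125 156 152 151 154 152 152 152 156 155 115 115 161 164
164 143 125 131 156 152 152 151 150 153 152 151 157 123 115 158 162
163 146 126 134 153 152 152 153 149 149 150 153 154 121 119 164 161
162 153 132 134 155 153 153 151 154 151 154 151 152 125 129 165 162
163 156 126 129 154 154 151 152 153 151 153 153 149 142 150 162 162
162 164 139 126 143 149 152 148 151 153 153 149 147 145 161 161 162
162 162 159 143 139 144 149 155 153 150 147 146 143 157 162 159 162
163 162 161 159 148 144 143 139 141 144 140 146 154 164 164 161 163
159 162 160 162 164 152 146 142 137 141 149 158 163 162 163 161 160
159 162 163 161 164 161 162 161 161 160 162 163 158 158 162 161 162
284 2
[... 987 characters left out ...]
155 152 152 153 153 150 152 151 150
106 106 102 103 102 103 118 141 156 153 153 150 152 154 151 150 152
[ 658.31417184 -129.41783016    6.        ] [ 462.67052584 -136.74879078    6.        ] 195.78094698844205 [ 560.49234884 -133.08331047    6.        ] 0.03745346492315137
245 [512.06938776  15.18367347] [[690.4, -327.8], [707.8, -350.3], [692.8, -366.6], [674.8, -344.1]] [ 691.43185587 -347.21491997   38.        ]
5900 [ 99.41728814 106.9040678 ] [[674.6, 125.3], [692.7, 5.8], [504.5, -6.4], [477.6, 136.2]] [587.3500359   65.21152724  38.        ]
680 [286.79852941 164.01176471] [[591.5, -125.6], [591.9, -138.5], [531.6, -141.0], [531.1, -127.4]] [ 561.5170716  -133.10463912   38.        ]
```

```bash
python3 -c "
from h import *
state()
print(go(560.5,-133.1,130,.0375))"
```

```text
t 30.05 p [ 538.2 -129.6  289.5] yaw -0.038 grip 84.5 0.0 F [-0.2 -0.7  0.3]
[0.1125, 0.0137, 0.7975, -0.0002, 0.0002, -0.024]
```

Request:
arm_command:
  steps:
    - [[0, 0.113, 0.012, 0.4, 0, 0, -0.024], [0, 0.113, 0.012, 0.7, 0, 0, -0.024], [0, 0.113, 0.012, 0.8, 0, 0, -0.024], [0, 0.113, 0.012, 0.8, 0, 0, -0.024], [0, 0.113, 0.012, 0.8, 0, 0, -0.024]]

```text
clock: 30.68
eef_pos: [561.7, -134.3, 131.9]
tcp_rot: [3.14, 0.057, 0.004]
wrist_force: [1.5, 0.1, 0.3]
grip_width: 1.002
grasp_force: 0.0
```

```bash
python3 -c "
from h import *
state()
print(go(560.5,-133.1,84,.0375))"
```

```text
t 30.68 p [ 561.7 -134.3  131.9] yaw 0.0362 grip 85.2 0.0 F [1.5 0.1 0.3]
[-0.0064, -0.0064, 0.2394, 0.0004, -0.0009, -0.0004]
```

Request:
arm_command:
  steps:
    - [[0, -0.003, -0.004, 0.12, 0, 0, 0], [0, -0.003, -0.004, 0.235, 0, 0, 0], [0, -0.003, -0.004, 0.235, 0, 0, 0], [0.5, -0.003, -0.004, 0.235, 0, 0, 0], [1, -0.003, -0.004, 0.235, 0, 0, 0], [1, -0.003, -0.004, 0.235, 0, 0, 0], [1, -0.003, -0.004, 0.235, 0, 0, 0], [1, -0.003, -0.004, 0.235, 0, 0, 0], [1, -0.003, -0.004, 0.235, 0, 0, 0]]
  newtons: 100

```text
clock: 31.8
eef_pos: [560.1, -133.4, 83.6]
tcp_rot: [3.141, 0.056, 0.001]
wrist_force: [-1.4, 2.2, 5.8]
grip_width: 0.139
grasp_force: 98.5
```

Request:
arm_command:
  steps:
    - [[1, 0, 0, -0.03, 0, 0, 0], [1, 0, 0, -0.1, 0, 0, 0], [1, 0, 0, -0.2, 0, 0, 0], [1, 0, 0, -0.35, 0, 0, 0], [1, 0, 0, -0.5, 0, 0, 0], [1, 0, 0, -0.5, 0, 0, 0], [1, 0, 0, -0.5, 0, 0, 0]]

```text
clock: 32.67
eef_pos: [559.2, -133.2, 182.2]
tcp_rot: [-3.141, -0.056, 0.002]
wrist_force: [0.0, 0.4, -4.6]
grip_width: 0.141
grasp_force: 97.7
```

```bash
python3 -c "
from h import *
state()
print(go(580,70.5,195,CA))"
```

```text
t 32.67 p [ 559.2 -133.2  182.2] yaw 0.0354 grip 11.9 97.7 F [ 0.   0.4 -4.6]
[0.1397, -1.0143, -0.0637, -0.0002, 0.0004, 0.0239]
```

Request:
arm_command:
  steps:
    - [[1, 0.02, -0.15, -0.03, 0, 0, 0], [1, 0.04, -0.3, -0.06, 0, 0, 0], [1, 0.07, -0.507, -0.06, 0, 0, 0], [1, 0.09, -0.7, -0.06, 0, 0, 0.01], [1, 0.12, -0.9, -0.06, 0, 0, 0.024], [1, 0.137, -0.995, -0.06, 0, 0, 0.024], [1, 0.137, -0.995, -0.06, 0, 0, 0.024], [1, 0.137, -0.995, -0.06, 0, 0, 0.024], [1, 0.137, -0.995, -0.06, 0, 0, 0.024]]

```text
clock: 33.8
eef_pos: [580.1, 65.2, 194.7]
tcp_rot: [3.141, -0.065, -0.001]
wrist_force: [0.0, -0.3, -5.2]
grip_width: 0.146
grasp_force: 98.1
```

```bash
python3 - <<'E'
from h import *
state()
im,c=shot('wrist','w8.png'); print(go(579.7,70.5,165,CA))
im2,c2=shot('scene')
v=np.vstack([im[20:300], im2[180:270,240:370].repeat(4,0).repeat(4,1)[:320,:520] if 0 else cv2.resize(im2[170:280,240:380],(560,300),interpolation=cv2.INTER_CUBIC)])
cv2.imwrite('pics/c8.png',v[:,:,::-1])
E
```

```text
t 33.8 p [580.1  65.2 194.7] yaw -0.0413 grip 12.4 98.1 F [ 0.  -0.3 -5.2]
[-0.0033, -0.0257, 0.1491, 0.0001, 0.0, -0.0005]
```

View pics/c8.png

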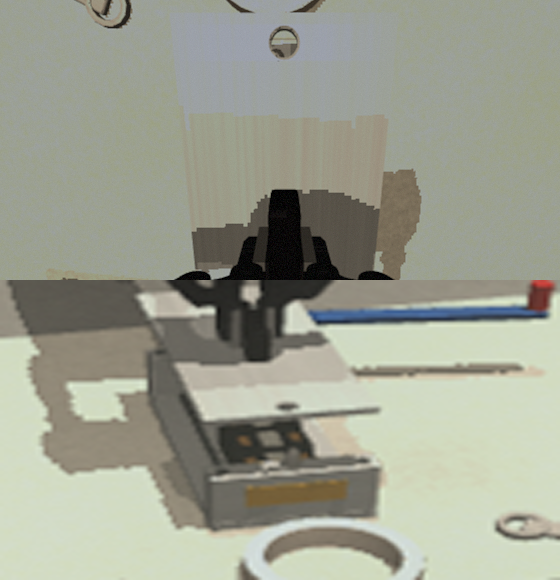

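The far cover hole is at (284,62) in the wrist image, with the chassis end wall visible below it. The plate hangs level.

```bash
python3 - <<'E'
from h import *
c=cam('wrist')
p=plane(c,(284,62),117.1)[0]; print(p, np.round(np.array(ch(98,0)),1))
u=np.array([np.cos(CA),np.sin(CA)]); print('cover centre est',p[:2]-98*u)
E
```

```text
[678.11700138  61.52223135 117.1       ] [677.9  66.6]
cover centre est [580.19421964  65.41180944]
```

Request:
arm_command:
  steps:
    - [[1, -0.002, -0.026, 0.05, 0, 0, 0], [1, -0.002, -0.026, 0.1, 0, 0, 0], [1, -0.002, -0.026, 0.15, 0, 0, 0], [1, -0.002, -0.026, 0.165, 0, 0, 0], [1, -0.002, -0.026, 0.165, 0, 0, 0], [1, -0.002, -0.026, 0.165, 0, 0, 0], [1, -0.002, -0.026, 0.165, 0, 0, 0]]

```text
clock: 34.78
eef_pos: [580.3, 71.6, 162.4]
tcp_rot: [3.141, -0.063, 0.002]
wrist_force: [0.1, 0.6, -3.9]
grip_width: 0.142
grasp_force: 98.2
```

```bash
python3 - <<'E'
from h import *
state()
im,c=shot('wrist','w9.png'); print(go(579.7,70.5,150,CA))
g=im.max(2); q=proj(c,[*ch(98,0),82.5])[0].round().astype(int); print(q)
print('\n'.join(' '.join('%3d'%v for v in r) for r in g[q[1]-14:q[1]+15,q[0]-14:q[0]+15]))
E
```

```text
t 34.77 p [580.3  71.6 162.4] yaw -0.0399 grip 12.1 98.2 F [ 0.1  0.6 -3.9]
[-0.0023, 0.0055, 0.0617, 0.0, -0.0003, -0.0001]
[287  64]
144 133 133 127  98  55  39  45  54  58  62  60  60  56  49  42  45  71  76  58  84 126 157 173 173 172 171 171 173
124 128 126  96  53  42  63  76  80  83  88  88  86  85  77  69  51  42  43  73  98 123 146 164 174 172 170 172 174
115 118  90  58  63  74  88  93  93  93  95  94  90  94  94  88  82  71  49  69 111 133 141 148 171 173 170 169 171
128  90  53  67  85  91  94  91  94  91  92  91  91  92  92  94  95  90  72  47  53 116 133 134 149 168 172 171 174
105  61  68  88  92  90  92  90  94  93  91  93  92  90  93  91  93  92  90  72  49  96 108  99 133 158 172 172 171
 68  61  85  95  90  93  92  91  88  90  93  92  90  93  92  90  95  93  94  89  72  63  83  79 112 152 173 174 170
 47  82  93  92  91  89  90  90  90  90  88  90  89  90  90  90  91  94  92  92  87  71  72  98 130 150 169 171 169
 70  89  90  90  90  99 104 106 106 107 104 103 105 104 103 106  97  92  91  91  95  86  69 108 145 149 154 175 170
 81  98 105 104 102 113 118 120 119 1
[... 1698 characters left out ...]
 170
146 141 132 121 104  76  65  71  73  74  78  79  77  85  82  75  73  67  54  76 116 144 152 163 175 171 171 173 170
150 144 143 133 110  75  59  63  71  71  73  80  76  76  75  74  68  58  78 118 144 151 154 170 173 175 169 171 173
163 150 149 142 131  98  61  62  65  66  67  72  68  69  68  65  76  98 126 142 145 153 167 173 171 172 170 174 171
173 167 151 148 146 133 105  78  68  64  60  64  65  67  75  99 127 144 154 146 150 170 171 171 171 174 172 172 172
172 172 169 153 150 152 143 127 114 113 107 107 113 113 121 138 152 149 153 157 169 174 171 172 171 171 173 172 168
170 172 173 171 160 150 150 149 149 147 148 146 144 147 151 151 155 155 167 173 174 171 173 172 170 170 173 173 171
```

Request:
arm_command:
  steps:
    - [[1, -0.002, 0.005, 0.01, 0, 0, 0], [1, -0.002, 0.005, 0.01, 0, 0, 0], [1, -0.002, 0.005, 0.01, 0, 0, 0], [1, -0.002, 0.005, 0.01, 0, 0, 0]]

```text
clock: 35.33
eef_pos: [579.5, 70.6, 159.9]
tcp_rot: [-3.141, 0.063, -0.0]
wrist_force: [0.4, 0.8, -4.0]
grip_width: 0.145
grasp_force: 98.2
```

```bash
python3 - <<'E'
from h import *
state(); print(go(579.7,70.5,150,CA))
c=cam('wrist'); im=env.get_image('wrist'); state()
g=im.max(2); z=env.get_obs()['eef_pos'][2]-83.6+6
q=proj(c,[*ch(98,0),72])[0]; print('pin tip expected px',q)
cv2.imwrite('pics/c10.png',cv2.resize(im[30:110,230:345,::-1],None,fx=6,fy=6,interpolation=cv2.INTER_CUBIC))
o=env.get_obs(); 
h=o['eef_pos'][:2]+0.4*np.array([1,0])+98*np.array([np.cos(CA),np.sin(CA)])
print('hole top centre expected px',proj(c,[*h,z]),'in crop',(proj(c,[*h,z])-[230,30])*6)
E
```

```text
t 35.33 p [579.5  70.6 159.9] yaw -0.0399 grip 12.3 98.2 F [ 0.4  0.8 -4. ]
[0.001, 0.0007, 0.0496, -0.0, -0.0, -0.0001]
t 35.38 p [579.5  70.6 159.9] yaw -0.0399 grip 11.9 98.2 F [-1.  -0.1 -5.1]
pin tip expected px [284.37094283  64.51541977]
hole top centre expected px [[284.06679374  61.06934924]] in crop [[324.40076246 186.41609544]]
```

View pics/c10.png

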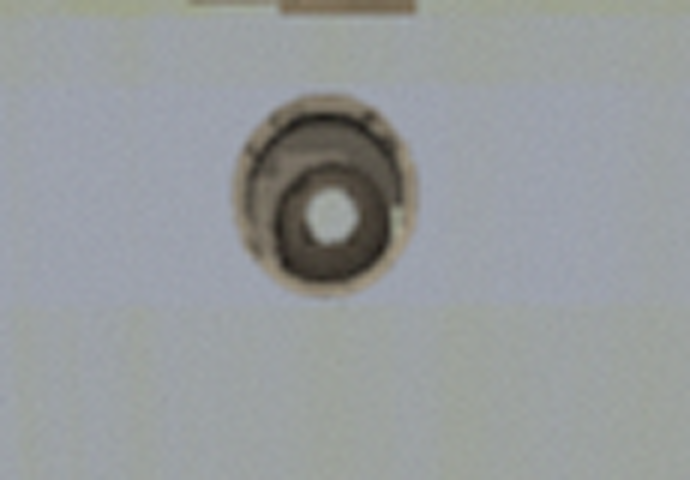

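The hole ring is centred at (325,195) in the crop and the pin tip at (331,216). They match the prediction to about 0.4 mm, so I'll lower slowly.

Request:
arm_command:
  steps:
    - [[1, 0.001, 0.002, 0.006, 0, 0, 0], [1, 0.001, 0.002, 0.012, 0, 0, 0], [1, 0.001, 0.002, 0.018, 0, 0, 0], [1, 0.001, 0.002, 0.024, 0, 0, 0], [1, 0.001, 0.002, 0.03, 0, 0, 0], [1, 0.001, 0.002, 0.036, 0, 0, 0], [1, 0.001, 0.002, 0.042, 0, 0, 0], [1, 0.001, 0.002, 0.048, 0, 0, 0], [1, 0.001, 0.002, 0.052, 0, 0, 0], [1, 0.001, 0.002, 0.056, 0, 0, 0], [1, 0.001, 0.002, 0.06, 0, 0, 0], [1, 0.001, 0.002, 0.06, 0, 0, 0], [1, 0.001, 0.002, 0.06, 0, 0, 0]]

```text
clock: 37.0
eef_pos: [579.7, 70.2, 147.9]
tcp_rot: [-3.141, 0.063, -0.0]
wrist_force: [0.2, -1.2, -4.5]
grip_width: 0.141
grasp_force: 98.2
```

```bash
python3 -c "
from h import *
state();print(env.get_obs()['moment'].round(2)); print(go(579.7,70.3,139.6,CA))"
```

```text
t 37.0 p [579.7  70.2 147.9] yaw -0.04 grip 12.0 98.2 F [ 0.2 -1.2 -4.5]
[ 0.04 -0.   -0.02]
[0.0, -0.0004, 0.0416, -0.0, -0.0, -0.0001]
```

Request:
arm_command:
  steps:
    - [[1, 0, 0, 0.004, 0, 0, 0], [1, 0, 0, 0.008, 0, 0, 0], [1, 0, 0, 0.012, 0, 0, 0], [1, 0, 0, 0.016, 0, 0, 0], [1, 0, 0, 0.02, 0, 0, 0], [1, 0, 0, 0.024, 0, 0, 0], [1, 0, 0, 0.028, 0, 0, 0], [1, 0, 0, 0.032, 0, 0, 0], [1, 0, 0, 0.036, 0, 0, 0], [1, 0, 0, 0.039, 0, 0, 0], [1, 0, 0, 0.041, 0, 0, 0], [1, 0, 0, 0.041, 0, 0, 0], [1, 0, 0, 0.041, 0, 0, 0]]

```text
clock: 38.62
eef_pos: [579.7, 70.2, 139.7]
tcp_rot: [-3.141, 0.063, -0.0]
wrist_force: [-0.6, -0.8, -4.5]
grip_width: 0.149
grasp_force: 98.3
```

```bash
python3 -c "
from h import *
state();print(env.get_obs()['moment'].round(2)); print(go(579.7,70.3,139.6,CA))"
```

```text
t 38.62 p [579.7  70.2 139.7] yaw -0.0399 grip 12.6 98.3 F [-0.6 -0.8 -4.5]
[-0.04  0.03  0.04]
[-0.0, -0.0003, 0.0007, -0.0, -0.0, -0.0001]
```

Request:
arm_command:
  steps:
    - [[1, 0, 0, 0.0015, 0, 0, 0], [1, 0, 0, 0.003, 0, 0, 0], [1, 0, 0, 0.0045, 0, 0, 0], [1, 0, 0, 0.006, 0, 0, 0], [1, 0, 0, 0.006, 0, 0, 0], [1, 0, 0, 0.006, 0, 0, 0]]

```text
clock: 39.38
eef_pos: [579.7, 70.2, 139.6]
tcp_rot: [3.141, -0.062, -0.0]
wrist_force: [-5.7, -0.5, 7.5]
grip_width: 0.141
grasp_force: 99.9
```

Request:
arm_command:
  steps:
    - [[1, 0, 0, -0.002, 0, 0, 0], [0.6, 0, 0, -0.002, 0, 0, 0], [0, 0, 0, -0.002, 0, 0, 0], [0, 0, 0, -0.002, 0, 0, 0], [0, 0, 0, -0.002, 0, 0, 0], [0, 0, 0, -0.1, 0, 0, 0], [0, 0, 0, -0.3, 0, 0, 0], [0, 0, 0, -0.6, 0, 0, 0], [0, -0.2, -0.2, -0.8, 0, 0, 0], [0, -0.2, -0.2, -0.8, 0, 0, 0], [0, -0.2, -0.2, -0.8, 0, 0, 0], [0, -0.2, -0.2, -0.8, 0, 0, 0]]
  newtons: 20

```text
clock: 40.88
eef_pos: [541.2, 111.2, 297.2]
tcp_rot: [3.141, -0.064, -0.004]
wrist_force: [0.6, 0.0, 0.4]
grip_width: 1.002
grasp_force: 0.0
```

```bash
python3 - <<'E'
from h import *
state()
im,c=shot('wrist','w11.png'); im2,c2=shot('scene')
P=np.array(ch(-128,38)); 
for t in(1.45,0): print(P+188*np.array([np.cos(t+CA),np.sin(t+CA)]))
print(go(481.1,299.5,152,CA))
v=np.vstack([im[0:300], cv2.resize(im2[170:280,240:380],(560,300),interpolation=cv2.INTER_CUBIC)])
cv2.imwrite('pics/c11.png',v[:,:,::-1])
E
```

```text
t 40.88 p [541.2 111.2 297.2] yaw -0.0406 grip 85.2 0.0 F [0.6 0.  0.4]
[483.65299704 299.13416401]
[641.46092726 106.08868388]
[-0.3371, -0.9291, 0.726, 0.0001, 0.0008, -0.0004]
```

View pics/c11.png

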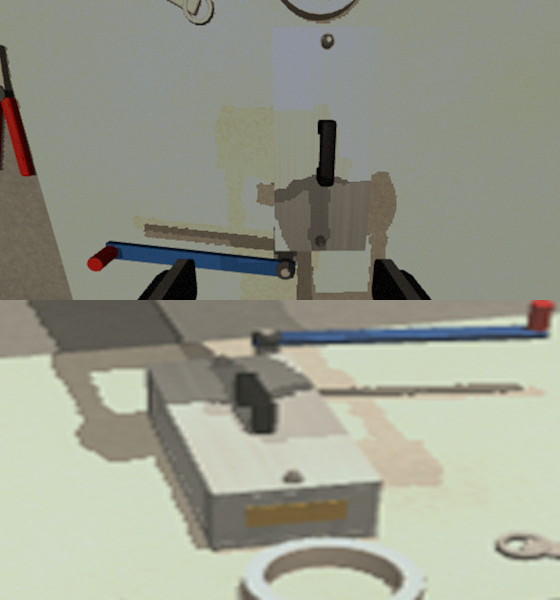

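The cover is flush with both pins through it, and the bar is open with its knob at (96,264).

Request:
arm_command:
  steps:
    - [[0, -0.33, -0.927, 0.4, 0, 0, 0], [0, -0.33, -0.927, 0.4, 0, 0, 0], [0, -0.33, -0.927, 0.4, 0, 0, 0], [0, -0.33, -0.927, 0.4, 0, 0, 0], [0, -0.33, -0.927, 0.55, 0, 0, 0], [0, -0.33, -0.927, 0.728, 0, 0, 0], [0, -0.33, -0.927, 0.728, 0, 0, 0], [0.5, -0.33, -0.927, 0.728, 0, 0, 0], [1, -0.33, -0.927, 0.728, 0, 0, 0], [1, -0.33, -0.927, 0.728, 0, 0, 0], [1, -0.33, -0.927, 0.728, 0, 0, 0], [1, -0.33, -0.927, 0.728, 0, 0, 0], [1, -0.33, -0.927, 0.728, 0, 0, 0]]
  newtons: 20

```text
clock: 42.6
eef_pos: [483.2, 299.3, 153.7]
tcp_rot: [3.14, -0.062, 0.001]
wrist_force: [-1.2, -4.7, 5.6]
grip_width: 0.174
grasp_force: 21.6
```

```bash
python3 - <<'E'
from h import *
state(); o=env.get_obs(); z=o['eef_pos'][2]
P=np.array(ch(-128,38)); a0=np.arctan2(*(o['eef_pos'][:2]-P)[::-1])-CA; print(a0,np.linalg.norm(o['eef_pos'][:2]-P))
for t in np.linspace(1.44,-.015,13)[1:]:
    print(go(*(P+188*np.array([np.cos(t+CA),np.sin(t+CA)])),z,CA)[:3])
E
```

```text
t 42.6 p [483.2 299.3 153.7] yaw -0.0398 grip 14.8 21.6 F [-1.2 -4.7  5.6]
1.4523312015189296 188.06921883593148
[0.1233, 0.0234, 0.0001]
[0.2317, 0.0585, 0.0003]
[0.335, 0.1064, 0.0004]
[0.4318, 0.1664, 0.0006]
[0.5207, 0.2377, 0.0007]
[0.6002, 0.3192, 0.0009]
[0.6693, 0.4098, 0.001]
[0.727, 0.508, 0.0011]
[0.7723, 0.6125, 0.0013]
[0.8047, 0.7217, 0.0014]
[0.8236, 0.834, 0.0015]
[0.8288, 0.9478, 0.0016]
```

Geometry matches exactly: angle 1.452, radius 188.07. Swinging the bar closed.

Request:
arm_command:
  steps:
    - [[1, 0.123, 0.023, 0, 0, 0, 0], [1, 0.232, 0.058, 0, 0, 0, 0], [1, 0.335, 0.106, 0, 0, 0, 0], [1, 0.432, 0.166, 0, 0, 0, 0], [1, 0.521, 0.238, 0, 0, 0, 0], [1, 0.6, 0.319, 0, 0, 0, 0], [1, 0.669, 0.41, 0, 0, 0, 0], [1, 0.727, 0.508, 0, 0, 0, 0], [1, 0.772, 0.613, 0, 0, 0, 0], [1, 0.805, 0.722, 0, 0, 0, 0], [1, 0.824, 0.834, 0, 0, 0, 0], [1, 0.829, 0.92, 0, 0, 0, 0], [1, 0.829, 0.95, 0, 0, 0, 0], [1, 0.829, 0.955, 0, 0, 0, 0], [1, 0.829, 0.955, 0, 0, 0, 0]]

```text
clock: 44.48
eef_pos: [641.1, 105.1, 153.2]
tcp_rot: [-3.135, 0.062, -0.004]
wrist_force: [4.6, 14.1, 1.7]
grip_width: 0.178
grasp_force: 22.1
```

```bash
python3 - <<'E'
from h import *
state(); o=env.get_obs()
P=np.array(ch(-128,38)); print(np.arctan2(*(o['eef_pos'][:2]-P)[::-1])-CA,np.linalg.norm(o['eef_pos'][:2]-P))
E
```

```text
t 44.48 p [641.1 105.1 153.2] yaw -0.0395 grip 15.1 22.1 F [ 4.6 14.1  1.7]
-0.005218784934577982 187.6401546808284
```

Request:
arm_command:
  steps:
    - [[0.7, 0, 0, 0, 0, 0, 0], [0.5, 0, 0, 0, 0, 0, 0], [0.5, 0, 0, 0, 0, 0, 0], [0.5, 0, 0, 0, 0, 0, 0], [0.5, 0, 0, -0.1, 0, 0, 0], [0.5, 0, 0, -0.3, 0, 0, 0], [0.5, 0, 0, -0.6, 0, 0, 0], [0, -0.3, 0, -0.8, 0, 0, 0], [0, -0.3, 0, -0.8, 0, 0, 0], [0, -0.3, 0, -0.8, 0, 0, 0], [0, -0.3, 0, -0.8, 0, 0, 0]]

```text
clock: 45.85
eef_pos: [581.1, 104.4, 311.8]
tcp_rot: [3.141, -0.063, -0.002]
wrist_force: [-0.1, -0.1, -0.2]
grip_width: 1.0
grasp_force: 0.0
```

```bash
python3 - <<'E'
from h import *
state()
im,c=shot('wrist','w12.png'); im2,c2=shot('scene')
v=np.vstack([im[0:300], cv2.resize(im2[170:280,240:380],(560,300),interpolation=cv2.INTER_CUBIC)])
cv2.imwrite('pics/c12.png',v[:,:,::-1])
hsv=cv2.cvtColor(im,cv2.COLOR_RGB2HSV)
m=((hsv[...,0]<8)|(hsv[...,0]>172))&(hsv[...,1]>150)&(hsv[...,2]>90)
print([(a,ce.round(1),plane(c,ce,103)[0].round(1)) for a,ce,_ in comps(m,40)],np.round(ch(60,38),1))
E
```

```text
t 45.85 p [581.1 104.4 311.8] yaw -0.0403 grip 85.0 0.0 F [-0.1 -0.1 -0.2]
[(np.int32(47), array([528. ,   0.9]), array([735.1, -96.9, 103. ])), (np.int32(224), array([279.7, 131.7]), array([641.4, 106. , 103. ])), (np.int32(563), array([  6.3, 165.9]), array([620.6, 361.6, 103. ])), (np.int32(584), array([ 29.1, 168.4]), array([617.4, 341.1, 103. ]))] [641.5 106.1]
```

View pics/c12.png

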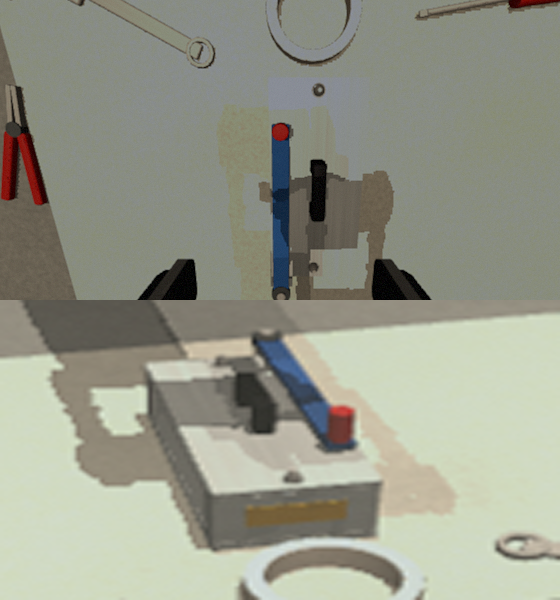

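The knob is at (641.4,106.0) against a closed position of (641.5,106.1), and the cover is still flush. Handing in.

```bash
python3 -c "
from rig import env
print(env.job_done())"
```

```text
the job is handed in; nothing more can be done
None
```

The job is handed in: bar swung open, the three modules that were there set tight against the yellow-marked wall, cover flush over both pins, and bar back on its stop at about 46 s; the hand-in returned no verdict.

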